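# Spread a snap ring over a drive shaft and hold it at the groove

### The arm

A 6-joint arm with a two-finger parallel gripper is mounted at the origin on a cart in front of the work surface, level with it; the furniture and walls round the work are solid. World frame = base frame: x ahead of the robot, y to its left, z up, the work surface at z = 0. Lengths are in m, angles in rad, forces in N, time in s.
With the tool pointing down it reaches from about 0.225 to 0.875 m from the base axis. Payload 3.4 kg.
Tool frame: the origin (TCP) lies between the finger pads; the fingertips stand 19 mm ahead of it and the grasp point (between the pads) is the TCP; z points along the fingers, y is the line along which they close (so a half turn about z gives the same grasp; the last joint's range is limited). The gripper opens to 85 mm and grips with 20 to 120 N. Pads are 22 mm wide; open, the fingers measure 114 mm over their backs; the gripper's body (76 mm by 85 mm) begins 54 mm behind the grasp point. The pads swing forward as they close: fully open they stand 13 mm farther back than shut.
Start: joints at [-0.121, 0.276, 1.505, -0, 1.361, -0.121], TCP at [0.575, -0, 0.25] pointing down, gripper open.
Joint ranges: [-2.89, 2.89], [-0.75, 2.08], [0.22, 2.7], [-1.18, 4.32], [0.11, 2.71], [-2.7, 2.7]. Speed limits (rad/s): [2.57, 2.57, 3.14, 3.14, 3.14, 3.14].

### API

Orientations are given as a unit quaternion [w, x, y, z].
In Python, from rig import get_state, imaging, ticket gives the robot as it stands. The module is installed in compiled form; this text tells all that it offers.
- The arm moves only by the shell command python3 -m inch 'ROWS' [FORCE]. ROWS is JSON, a list of rows, each an object with "claw": the opening, from -1 (shut) to 1 (fully open); "travel": the shift along the world's x, y, z in units of 200 mm (1.0 is 200 mm), a list of three; "turn": the turn about the world's z in units of 180 degrees (1.0 is 180 degrees). A call has 1 to 5 rows; each row is the pose to reach, as a shift and turn from the pose commanded when the call began, turning the shorter way round; what a row does not reach only later rows make up. A row lasts 1/10 s, in which the tool goes at most 50 mm and 8.59 degrees, less where a joint would pass 70% of its speed; a pose out of reach is approached as far as the arm can. A call with a number of a shift or a turn outside -1 to 1 is refused whole. A call with a gripper value outside its range is refused whole. The fingers move at their own pace and stop on an object; FORCE is the grip in N (left out, the last holds). Time passes only in rows, so rows that repeat a pose let the fingers close. It gives the time, the measured TCP pose, the force, the opening and the grip force at its end, in the units of the state.
- get_state(): the state, without advancing time (a new reading comes with each control period).
- imaging.get_image(name): name is "scene" or "side" or "wrist"; returns the picture (384x512x3 uint8, red, green, blue); there is no depth.
- imaging.camera_params(name): a dict with "camera_matrix" (3x3 intrinsics, pixels), "cam_to_world" (4x4, takes a point from camera to world coordinates); the wrist camera has in their place "T_tool_cam" (4x4, takes a point from camera to tool coordinates, whose origin is the TCP and whose axes are the flange's). Camera axes: x right, y down, z forward; pixel columns grow to the right and rows downward; lengths in m; the calibration is good to about 2 mm. The wrist camera is an equidistant fisheye: a pixel r from the principal point sees the ray r / f radians off the axis. A picture is of the moment at which its call begins: read the wrist's pose just before it. camera_params takes no time and is no camera call.
- ticket.sign_off(): hands the job in; it is judged then, once.
The state is a dict: "clock": time; "qpos": joint angles; "qd": joint speeds; "effort": joint torques, N m; "position": TCP position; "ee_rot": TCP orientation; "contact_force": force on the tool from outside, world axes, zero at the start; "moment": the same for the moment, N m; "width": finger opening in m; "gripper_force": force on a finger pad.
Only numpy, scipy, OpenCV 4.12 (cv2) and the standard library are available. Lean on these libraries where they do the work, as an engineer would, in place of code of your own. Each camera call takes 0.05 s, during which the arm holds its last target. There are 200 camera calls.

### The job

Turn the small drive's red speed knob fully anticlockwise (seen from above) to its end stop, so that the shaft cannot start. Then take the upright circlip pliers out of their stand by the blue handles, squeeze the handles fully together so that the snap ring on the tips is spread, and pass the spread ring from above down over the end of the upright shaft until it is level with the groove just above the pulley, centred on the shaft. Finish while holding it there: handles still squeezed, ring still spread round the groove, pliers upright and not let go, carried by you and not pressed down on the pulley. Leave the other things on the bench where they are.

Things in the scene. Friction and masses are not known exactly. Their poses are not given: they have to be found in the camera images.
- drive: Small geared drive, fixed to the bench: grey box 70 (x) x 112 (y) x 36 mm high, origin under its centre at bench height. Its upright shaft stands at y = +30 mm on its top, the speed knob at y = -32 mm (both at x = 0). Aluminium belt pulley round the shaft, 40 mm in diameter, 41 to 56 mm above the bench.
- shaft_groove (a point): Point on the shaft's axis at mid-height of the groove, 59 mm above the bench; axes as the drive's, z up along the shaft. Steel shaft 24 mm in diameter; groove 20 mm in diameter and 6 mm wide (56 to 62 mm above the bench), its lower edge flush with the pulley's flat top.
- shaft_end (a point): Centre of the shaft's free upper end, 17 mm above the middle of the groove (76 mm above the bench); the last 6 mm taper from 24 to 16 mm in diameter.
- speed_knob (a joint): Angle of the red speed knob about the vertical, rad: 0 at the anticlockwise end stop (off); grows clockwise seen from above. It stays where it is left (friction 0.04 N m).
- speed_knob_grip (a point): On the knob's axis at the height to grip, 73 mm above the bench. The knob has an upright bar grip 34 mm long (along this point's x axis, turning with the knob), 14 mm wide (y), from 50 to 80 mm above the bench; at joint 0 the bar lies along the drive's x axis.
- stand: Pliers stand, fixed to the bench: dark wooden base 86 (x) x 46 (y) x 8 mm, origin under the base at bench height, 12 mm towards -x from the base's middle; two brass posts at x = -22 and +46 mm, each with an open-topped notch 12 mm wide and 9 mm deep, whose tops are 79 mm above the bench. The pliers lift straight up out of the notches.
- pliers: Loose circlip pliers, 0.16 kg, standing upright in the stand. Origin on the pivot, 75 mm above the bench at the start; z up towards the handles, y the line along which the handles are squeezed. A square steel rest bar 10 x 10 mm runs along x through the pivot (x -28 to +52 mm) and lies in the notches. Jaws reach down 55 mm from the pivot at x = 0; the ring hangs level on their tips, held there for good, towards +x. A spring opens the handles.
- handle_grip (a point): Midway between the two blue handles, 48 mm above the pivot, the point to grip; axes as the pliers'. The handles are 14 mm wide (x) and reach from 18 to 76 mm above the pivot; at this height they measure about 51 mm over their outer faces (along y) when free and 36 mm, with faces parallel, when squeezed to their stop, which takes about 10 N on each.
- ring_eye (a point): Centre of the ring's opening when spread: on the pliers, 18.5 mm along +x and 55 mm below the pivot. The steel ring lies level (square to the pliers' z), 3 mm thick, 4 mm broad; free it lets through only a 21 mm bar, fully spread a 29 mm bar; outside it is then 37 mm across, with two eyelets at the tips reaching about 17 mm to each side (y) at x = 0.
- ring_left (a joint): Opening angle of the ring's +y half, rad: 0 free, about 0.236 with the handles squeezed to their stop.
- ring_right (a joint): The same for the -y half; moves with the other.
- tin_round: Bystander, to be left alone: small round light-grey tin, 36 mm wide, 19 mm high; origin under its centre.
- oil_pot: Bystander, to be left alone: small turned wooden pot with a knobbed lid, 31 mm wide, 32 mm high; origin under its centre.
- loupe: Bystander, to be left alone: black waisted eyeglass, 36 mm wide, 31 mm high; origin under its centre.
- driver: Bystander, to be left alone: small screwdriver with a yellow handle, lying, 101 mm long, 14 mm high; origin under its centre.
- wheel: Bystander, to be left alone: toothed brass wheel lying flat with a short arbor upward, 34 mm wide, 11 mm high; origin under its centre.
- tin_flat: Bystander, to be left alone: flat rectangular pale tin with a printed lid, 55 x 81 mm, 19 mm high; origin under its centre.

How it is judged:
On the way, in this order (a step that is already met when the one before it is completed fails the run):
1. the speed knob is turned to its anticlockwise end stop (value of joint speed_knob below 0.07 rad), for 0.2 s.
2. the ring, spread by the squeezed pliers, is above the end of the shaft (value of joint each of ring_left, ring_right above 0.19 rad and z of ring_eye in the frame of shaft_end above 0.002 m and horizontal distance between ring_eye and shaft_end below 0.03 m), for 0.1 s.
At the end, for the whole second after the job is handed in: Knob within 0.08 rad of its stop; fingers hold the pliers (over 4 N), ring halves open over 0.19 rad; ring centre within 4.5 mm of the shaft axis and -3 to +3.5 mm of mid-groove; pliers within 0.12 rad of upright, at rest, pressing the drive under 12 N (value of joint speed_knob below 0.08 rad and value of joint each of ring_left, ring_right above 0.19 rad and z of ring_eye in the frame of shaft_groove between -0.003 and 0.0035 m and horizontal distance between ring_eye and shaft_groove below 0.0045 m and angle between pliers's own z axis and vertical below 0.12 rad and contact force between the fingers and pliers above 4 N and contact force between pliers and drive below 12 N and linear speed of pliers below 0.03 m/s); the arm keeps its last pose, push and grip.
It fails at once if another thing on the bench is shifted by more than 30 mm (distance of any of tin_flat, tin_round, oil_pot, loupe, driver, wheel from where it was at the start of the episode above 0.03 m).
It also fails if it takes over 51 s, if anything falls off the work surface, if the arm or the gripper's body presses on something with over 40 N, if the wrist force passes 120 N, or if a joint passes its speed limit or range.

## Working session

There is one attempt and no reset: what is moved stays moved. The work goes in short steps, Python scripts to look and compute and a shell command to move; the robot and the scene stay as the last step left them, time stands still between calls to the robot, and variables do not carry over. Pictures are saved under pics/ and viewed, at most 10 in all, crops included, and the job is handed in when it is done.

```bash
mkdir -p pics
cat > h.py <<'E'
import numpy as np,cv2
from rig import get_state,imaging,ticket
def snap(n,f):
    im=imaging.get_image(n); cv2.imwrite('pics/'+f,im[:,:,::-1]); return im
def ray(n,u,v,st=None):
    p=imaging.camera_params(n); K=np.array(p['camera_matrix'])
    if n!='wrist':
        T=np.array(p['cam_to_world']); d=np.linalg.solve(K,[u,v,1])
    else:
        from scipy.spatial.transform import Rotation as R
        st=st or get_state(); q=st['ee_rot']; W=np.eye(4); W[:3,:3]=R.from_quat([q[1],q[2],q[3],q[0]]).as_matrix(); W[:3,3]=st['position']
        T=W@np.array(p['T_tool_cam']); x=(u-K[0,2])/K[0,0]; y=(v-K[1,2])/K[1,1]; r=np.hypot(x,y)+1e-12
        d=np.array([x/r*np.sin(r),y/r*np.sin(r),np.cos(r)])
    return T[:3,3],T[:3,:3]@d
def atz(n,u,v,z,st=None):
    o,d=ray(n,u,v,st); return o+d*(z-o[2])/d[2]
def tri(*obs):
    A=np.zeros((3,3));b=np.zeros(3)
    for o in obs:
        c,d=ray(*o); d=d/np.linalg.norm(d); P=np.eye(3)-np.outer(d,d); A+=P;b+=P@c
    return np.linalg.solve(A,b)
E
python3 - <<'E'
from h import *
a=snap('scene','a.png');b=snap('side','b.png');c=snap('wrist','c.png')
big=np.vstack([np.hstack([a,b]),np.hstack([c,c*0])])
cv2.imwrite('pics/all.png',cv2.resize(big,(800,600),interpolation=cv2.INTER_AREA)[:,:,::-1])
for n in('scene','side'):
    p=imaging.camera_params(n);print(n,np.round(p['camera_matrix'],1).tolist(),np.round(p['cam_to_world'],3).tolist())
print(imaging.camera_params('wrist'))
print(get_state())
E
```

```text
scene [[408.6, 0.0, 253.7], [0.0, 408.6, 186.5], [0.0, 0.0, 1.0]] [[0.807, -0.307, 0.504, -0.08], [-0.59, -0.444, 0.674, -0.557], [0.017, -0.842, -0.54, 0.592], [0.0, 0.0, 0.0, 1.0]]
side [[427.6, 0.0, 251.6], [0.0, 427.6, 189.4], [0.0, 0.0, 1.0]] [[0.443, -0.381, 0.812, -0.443], [-0.897, -0.2, 0.395, -0.323], [0.011, -0.903, -0.43, 0.56], [0.0, 0.0, 0.0, 1.0]]
{'camera_matrix': array([[297.31863964,   0.        , 254.02007561],
       [  0.        , 297.31863964, 186.98674731],
       [  0.        ,   0.        ,   1.        ]]), 'T_tool_cam': array([[-6.85644465e-05, -9.47846264e-01, -3.18727869e-01,
         8.12975552e-02],
       [ 9.99999588e-01, -3.53500647e-04,  8.36136014e-04,
        -5.94032218e-04],
       [-9.05198906e-04, -3.18727680e-01,  9.47845898e-01,
        -1.22057228e-01],
       [ 0.00000000e+00,  0.00000000e+00,  0.00000000e+00,
         1.00000000e+00]])}
{'clock': 0.15, 'qpos': array([-1.20970168e-01,  2.76464078e-01,  1.50580325e+00,  1.03875556e-05,
        1.36068091e+00, -1.21051718e-01]), 'qd': array([ 0.00062202, -0.00277236, -0.0046495 , -0.00038617, -0.00086744,
        0.00223142]), 'effort': array([ 9.65923646e-04, -4.17143512e+01, -2.46032345e+01, -1.26433165e-04,
        7.58384820e-03, -3.43765259e-05]), 'position': array([5.74659676e-01, 5.66712544e-05, 2.49645787e-01]), 'ee_rot': array([-5.36754738e-04,  7.07078554e-01,  7.07134682e-01, -4.13913221e-04]), 'contact_force': array([0.06999119, 0.36428101, 0.23203077]), 'moment': array([-0.00888068, -0.03169568,  0.04058615]), 'gripper_force': 0.0, 'width': 0.08536874276457336}
```

View pics/all.png

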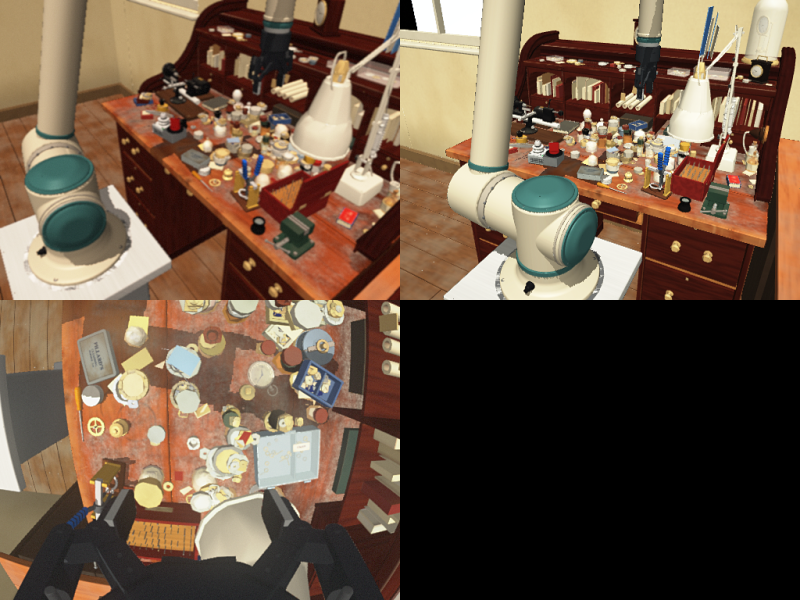

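The overview shows the drive with its red knob near scene (225,155) and side (195,190). The blue-handled pliers are near scene (320,215) and side (333,210). I'll enlarge both.

Run:
```python
from h import *
a=cv2.imread('pics/a.png');b=cv2.imread('pics/b.png')
cr=lambda i,x,y:cv2.resize(i[y:y+75,x:x+100],(400,300),interpolation=cv2.INTER_CUBIC)
cv2.imwrite('pics/cr.png',np.vstack([np.hstack([cr(a,175,125),cr(a,270,175)]),np.hstack([cr(b,150,160),cr(b,285,175)])]))
```

```text
(no output)
```

View pics/cr.png

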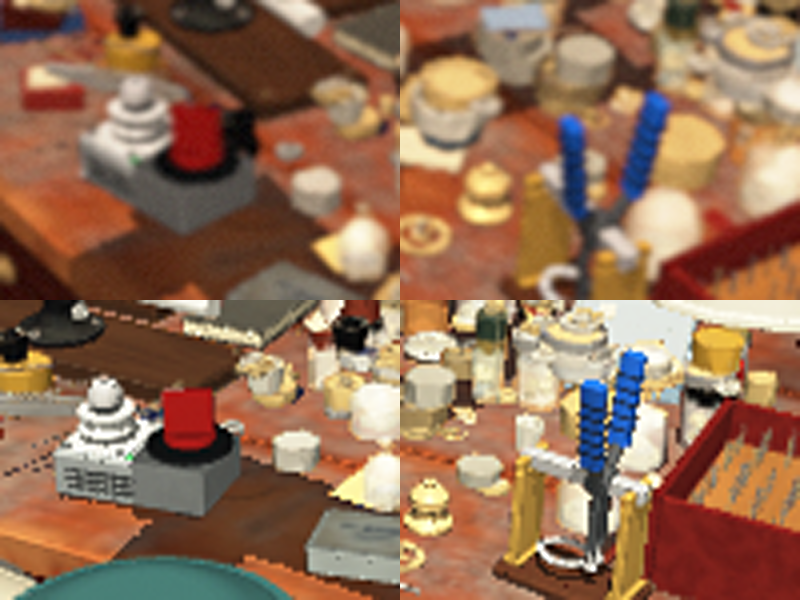

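In the enlarged crops (4x), the knob bar top centre is at about scene (224,152) and side (197.5,183). The shaft top is near scene (208.5,147) and side (175,180). The pliers' ring points left (+x), and the rest bar runs between side (318,214.5) and (345,222).

Run:
```python
from h import *
S=lambda x,y,X,Y:('scene',X+x/4,Y+y/4)
D=lambda x,y,X,Y:('side',X+x/4,Y+(y-300)/4)
def show(n,a,b,z): print(n,np.round(tri(a,b),4),np.round(atz(*a,z),4),np.round(atz(*b,z),4))
show('knob',S(197,107,175,125),D(190,395,150,160),.08)
show('shaft',S(134,88,175,125),D(102,385,150,160),.076)
show('pulleytop',S(138,128,175,125),D(103,425,150,160),.056)
P=lambda x,y:S(x-400,y,270,175); Q=lambda x,y:D(x-400,y,285,175)
show('bar+',P(552,168),Q(534,459),.075)
show('bar-',P(628,248),Q(641,491),.075)
show('h1top',P(570,122),Q(594,383),.151)
show('h2top',P(658,98),Q(634,357),.151)
show('ringc',P(560,282),Q(561,551),.02)
# drive footprint corners top front
show('drive front top corner',S(182,200,175,125),D(150,462,150,160),.036)
```

```text
knob [0.436  0.2688 0.0761] [0.4339 0.2656 0.08  ] [0.4258 0.2615 0.08  ]
shaft [0.4237 0.3311 0.0715] [0.4173 0.3197 0.076 ] [0.419  0.3281 0.076 ]
pulleytop [0.4279 0.3356 0.0375] [0.4084 0.3011 0.056 ] [0.4013 0.3163 0.056 ]
bar+ [ 0.4226 -0.0763  0.0757] [ 0.4258 -0.0726  0.075 ] [ 0.4197 -0.0782  0.075 ]
bar- [ 0.4103 -0.1443  0.0762] [ 0.412  -0.1427  0.075 ] [ 0.4116 -0.1443  0.075 ]
h1top [ 0.3875 -0.1173  0.1471] [ 0.3826 -0.1221  0.151 ] [ 0.3811 -0.1185  0.151 ]
h2top [ 0.4385 -0.1255  0.1442] [ 0.431  -0.1316  0.151 ] [ 0.4235 -0.129   0.151 ]
ringc [ 0.4109 -0.1017  0.0238] [ 0.4147 -0.098   0.02  ] [ 0.4162 -0.1006  0.02  ]
drive front top corner [ 4.418e-01  3.041e-01 -1.000e-04] [0.3995 0.2321 0.036 ] [0.4023 0.2803 0.036 ]
```

```bash
python3 -m inch '[{"claw":1,"travel":[-0.7,1.0,0],"turn":0},{"claw":1,"travel":[-0.7,1.0,0],"turn":0},{"claw":1,"travel":[-0.7,1.0,0],"turn":0},{"claw":1,"travel":[-0.7,1.0,0],"turn":0},{"claw":1,"travel":[-0.7,1.0,0],"turn":0}]'
python3 -m inch '[{"claw":1,"travel":[0,0,0],"turn":0},{"claw":1,"travel":[0,0,0],"turn":0}]'
python3 - <<'E'
from h import *
import pickle
s=get_state();pickle.dump(s,open('s1.p','wb'));im=snap('wrist','d.png')
print(s['position'],s['clock'])
cv2.imwrite('pics/d2.png',cv2.resize(im[:,:,::-1],(800,600),interpolation=cv2.INTER_CUBIC))
E
```

```text
clock: 0.65
position: [0.4332, 0.2015, 0.2501]
ee_rot: [-0.0, 0.707, 0.707, -0.0]
contact_force: [0.3, 0.8, 0.6]
width: 0.0853
gripper_force: 0.0
clock: 0.85
position: [0.4345, 0.2006, 0.2504]
ee_rot: [0.0, 0.706, 0.708, 0.0]
contact_force: [0.2, -0.4, -0.1]
width: 0.085
gripper_force: 0.0
[0.43451743 0.20055986 0.25036669] 0.85
```

View pics/d2.png

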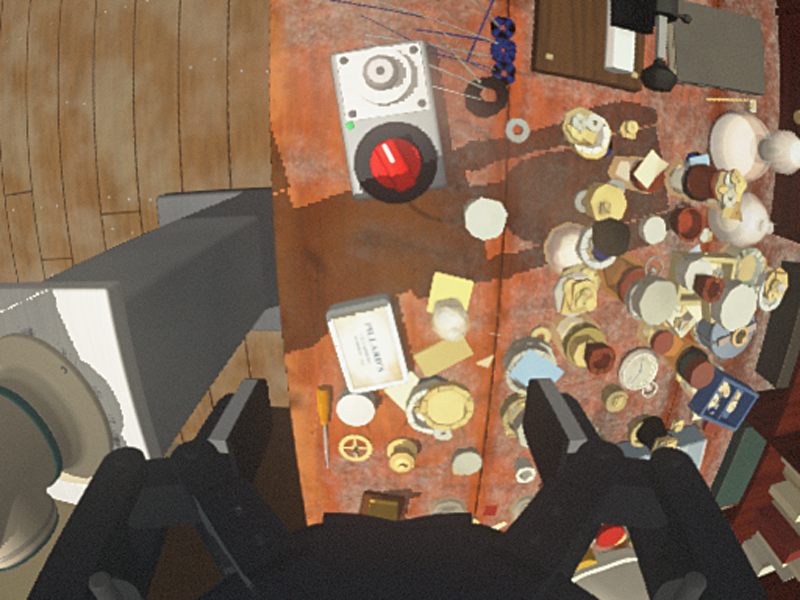

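The wrist view shows the drive: knob at about (395,163) in the 800x600 view and shaft at (380,70). Next is a closer crop of it.

Run:
```python
import cv2
i=cv2.imread('pics/d.png')
cv2.imwrite('pics/d3.png',cv2.resize(i[20:140,200:300],(600,600*120//100*100//120),interpolation=cv2.INTER_CUBIC) if 0 else cv2.resize(i[20:132,200:300],None,fx=5.3,fy=5.3,interpolation=cv2.INTER_CUBIC))
```

```text
(no output)
```

View pics/d3.png

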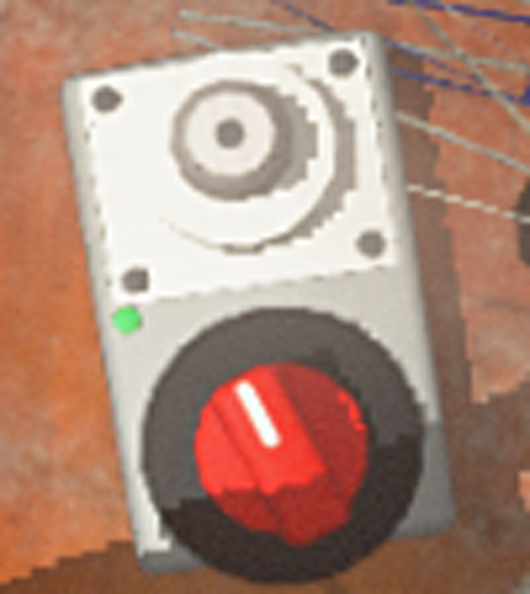

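In the crop (5.3x, offset 200,20) the knob axis is at (282,452) and its bar and mark run up-left to down-right, about 63° below image x. The shaft top centre is at (230,133), and the drive's edges give a yaw of about +8°.

Run:
```python
from h import *
import pickle
s=pickle.load(open('s1.p','rb'))
f=lambda x,y,z:np.round(atz('wrist',200+x/5.3-.4,20+y/5.3-.4,z,s),4)
print('knob',f(282,452,.07),f(281,454,.055),f(282,445,.045));sh=f(230,133,.076);print('shaft',sh)
print('mark',f(242,385,.08),f(272,443,.08))
for c in[(65,85),(378,33),(450,525),(140,568)]:print(f(*c,.036))
print(s['qpos'])
```

```text
knob [0.4329 0.2672 0.07  ] [0.4327 0.266  0.055 ] [0.4328 0.2674 0.045 ]
shaft [0.4232 0.3279 0.076 ]
mark [0.4256 0.2801 0.08  ] [0.4311 0.2693 0.08  ]
[0.3872 0.3456 0.036 ]
[0.4526 0.3564 0.036 ]
[0.4687 0.2502 0.036 ]
[0.4024 0.2407 0.036 ]
[ 2.87411468e-01  1.29711246e-01  1.69780932e+00 -7.18114024e-04
  1.31368556e+00  2.84892745e-01]
```

```bash
python3 -m inch '[{"claw":1,"travel":[-0.01,0.335,-0.25],"turn":0.15},{"claw":1,"travel":[-0.01,0.335,-0.25],"turn":0.15},{"claw":0.4,"travel":[-0.01,0.335,-0.5],"turn":0.15},{"claw":0.2,"travel":[-0.01,0.335,-0.75],"turn":0.15},{"claw":0,"travel":[-0.01,0.335,-0.88],"turn":0.15}]' 60
python3 -m inch '[{"claw":-0.5,"travel":[0,0,0],"turn":0},{"claw":-1,"travel":[0,0,0],"turn":0},{"claw":-1,"travel":[0,0,0],"turn":0},{"claw":-1,"travel":[0,0,0],"turn":0}]'
```

```text
clock: 1.4
position: [0.432, 0.2649, 0.0705]
ee_rot: [-0.001, 0.523, 0.852, -0.003]
contact_force: [-0.9, -0.0, -0.2]
width: 0.0439
gripper_force: 0.0
clock: 1.8
position: [0.4338, 0.2661, 0.0747]
ee_rot: [0.001, 0.522, 0.853, -0.0]
contact_force: [2.0, -3.1, -11.2]
width: 0.0127
gripper_force: 59.5
```

```bash
python3 -m inch '[{"claw":-1,"travel":[0,0,0],"turn":0.04},{"claw":-1,"travel":[0,0,0],"turn":0.08},{"claw":-1,"travel":[0,0,0],"turn":0.12},{"claw":-1,"travel":[0,0,0],"turn":0.16},{"claw":-1,"travel":[0,0,0],"turn":0.2}]'
python3 -m inch '[{"claw":-1,"travel":[0,0,0],"turn":0.04},{"claw":-1,"travel":[0,0,0],"turn":0.08},{"claw":-1,"travel":[0,0,0],"turn":0.12},{"claw":-1,"travel":[0,0,0],"turn":0.15},{"claw":-1,"travel":[0,0,0],"turn":0.16}]'
python3 - <<'E'
from h import *
s=get_state();print(s['moment'],s['ee_rot'],s['qpos'])
E
```

```text
clock: 2.3
position: [0.4345, 0.2669, 0.0747]
ee_rot: [0.002, 0.231, 0.973, 0.001]
contact_force: [4.6, -0.9, -14.3]
width: 0.0127
gripper_force: 59.2
clock: 2.8
position: [0.4346, 0.2677, 0.0747]
ee_rot: [0.002, -0.017, 1.0, 0.001]
contact_force: [3.9, 0.1, -14.6]
width: 0.0127
gripper_force: 59.1
[ 0.28233775 -0.54771635 -0.07799079] [ 1.82961388e-03 -1.66081162e-02  9.99859915e-01  9.87005212e-04] [ 4.15363440e-01  3.43895081e-01  1.89888009e+00  5.10722285e-04
  8.94678948e-01 -1.18896949e+00]
```

```bash
for i in 1; do python3 -m inch '[{"claw":-1,"travel":[0,0,0],"turn":0.02},{"claw":-1,"travel":[0,0,0],"turn":0.04},{"claw":-1,"travel":[0,0,0],"turn":0.04}]'; done
python3 -c "
from h import *
s=get_state();print(s['moment'],2*np.degrees(np.arctan2(s['ee_rot'][1],s['ee_rot'][2])))"
python3 -m inch '[{"claw":-1,"travel":[0,0,0],"turn":0.02},{"claw":-1,"travel":[0,0,0],"turn":0.04},{"claw":-1,"travel":[0,0,0],"turn":0.04}]'
python3 -c "
from h import *
s=get_state();print(s['moment'],2*np.degrees(np.arctan2(s['ee_rot'][1],s['ee_rot'][2])))"
```

```text
clock: 3.1
position: [0.4346, 0.2679, 0.0747]
ee_rot: [0.002, -0.078, 0.997, 0.001]
contact_force: [4.9, 2.9, -14.6]
width: 0.0128
gripper_force: 59.1
[ 0.41702701 -0.70776905 -0.34212989] -8.89083133873941
clock: 3.4
position: [0.4343, 0.2678, 0.0749]
ee_rot: [0.001, -0.136, 0.991, 0.002]
contact_force: [5.2, 0.8, -12.4]
width: 0.0127
gripper_force: 107.5
[ 0.06409049 -0.72280272 -2.84547451] -15.6280512073845
```

```bash
python3 -m inch '[{"claw":-1,"travel":[0,0,0],"turn":-0.02},{"claw":-1,"travel":[0,0,0],"turn":-0.02},{"claw":-0.3,"travel":[0,0,0],"turn":-0.02},{"claw":-0.3,"travel":[0,0,0],"turn":-0.02},{"claw":-0.3,"travel":[0,0,0.4],"turn":-0.02}]'
python3 -m inch '[{"claw":-0.3,"travel":[0,0,0.3],"turn":0},{"claw":-0.3,"travel":[0,-0.25,0.5],"turn":-0.05},{"claw":1,"travel":[0,-0.5,0.5],"turn":-0.1},{"claw":1,"travel":[0,-0.5,0.5],"turn":-0.15},{"claw":1,"travel":[0,-0.5,0.5],"turn":-0.2}]'
python3 - <<'E'
from h import *
import pickle
s=get_state();pickle.dump(s,open('s2.p','wb'));im=snap('wrist','e.png')
print(s['position'],s['qpos'],2*np.degrees(np.arctan2(s['ee_rot'][1],s['ee_rot'][2])))
cv2.imwrite('pics/e2.png',cv2.resize(im[:,:,::-1],(800,600),interpolation=cv2.INTER_CUBIC))
E
```

```text
clock: 3.9
position: [0.4286, 0.265, 0.1208]
ee_rot: [-0.006, -0.11, 0.994, -0.002]
contact_force: [0.4, 0.6, 0.3]
width: 0.0302
gripper_force: 0.0
clock: 4.4
position: [0.4328, 0.1648, 0.2268]
ee_rot: [0.002, 0.193, 0.981, -0.0]
contact_force: [-0.3, -0.0, 0.0]
width: 0.0723
gripper_force: 0.0
[0.43282954 0.16483822 0.22680397] [ 2.14605163e-01  1.21137993e-01  1.76909558e+00 -1.58439133e-03
  1.24823134e+00 -9.67787834e-01] 22.225229226640533
```

View pics/e2.png

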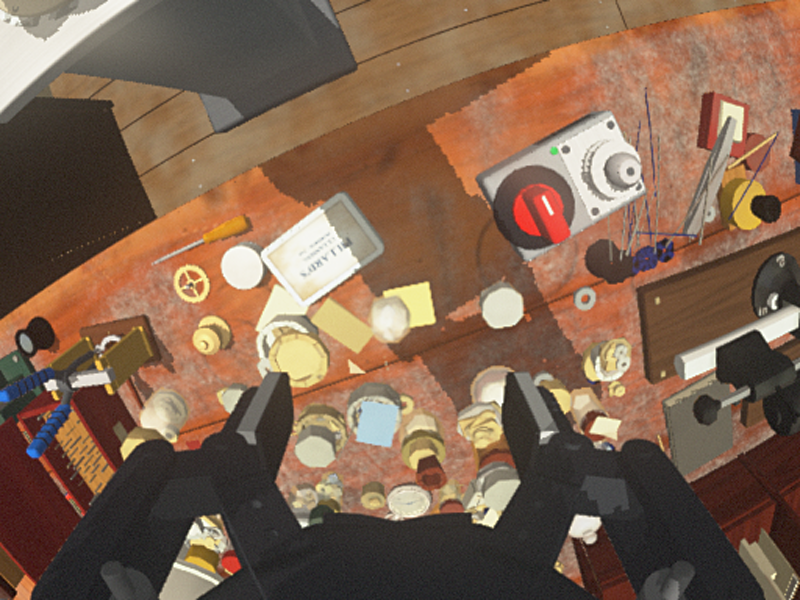

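The bar now lies across the drive's length with a firm stop felt (2.8 N m), so the knob is at its end stop. I'll check its angle, locate the lamp for clearance, and work out the move to the pliers.

Run:
```python
from h import *
import pickle
s=pickle.load(open('s2.p','rb'))
f=lambda x,y,z:atz('wrist',x*.64,y*.64,z,s)
a,b=f(536,190,.08),f(562,238,.08);d=b-a;print('bar',a,b,np.degrees(np.arctan2(d[1],d[0])))
print('shaft',f(628,170,.076))
print('lamp L edge',tri(('scene',296*1.28,150*1.28),('side',(667-400)*1.28,132*1.28)),'lamp top',tri(('scene',342*1.28,62*1.28),('side',(698-400)*1.28,72*1.28)))
print('bar ends',f(60,388,.08),f(118,372,.08))
print('handles',f(5,390,.151),f(40,445,.151))
```

```text
bar [0.41270284 0.26154877 0.08      ] [0.4466503  0.26820294 0.08      ] 11.090152262851657
shaft [0.42183929 0.32627884 0.076     ]
lamp L edge [ 0.62783894 -0.0843279   0.09424948] lamp top [ 0.68331592 -0.13607565  0.32912752]
bar ends [ 0.41258372 -0.13080983  0.08      ] [ 0.41997557 -0.05831154  0.08      ]
handles [ 0.38260712 -0.10225915  0.151     ] [ 0.42830874 -0.10312694  0.151     ]
```

```bash
python3 -m inch '[{"claw":1,"travel":[-0.1,-0.9,0.13],"turn":-0.2},{"claw":1,"travel":[-0.1,-0.9,0.13],"turn":-0.2},{"claw":1,"travel":[-0.1,-0.9,0.13],"turn":-0.2},{"claw":1,"travel":[-0.1,-0.9,0.13],"turn":-0.2},{"claw":1,"travel":[-0.1,-0.9,0.13],"turn":-0.24}]'
python3 -m inch '[{"claw":1,"travel":[0,-0.85,0],"turn":-0.2},{"claw":1,"travel":[0,-0.85,0],"turn":-0.2},{"claw":1,"travel":[0,-0.85,0],"turn":-0.2},{"claw":1,"travel":[0,-0.85,0],"turn":-0.2},{"claw":1,"travel":[0,-0.85,0],"turn":-0.2}]'
python3 -m inch '[{"claw":1,"travel":[0,0,0],"turn":0},{"claw":1,"travel":[0,0,0],"turn":0}]'
python3 - <<'E'
from h import *
import pickle
s=get_state();pickle.dump(s,open('s3.p','wb'));im=snap('wrist','f.png')
print(s['position'],s['qpos'],2*np.degrees(np.arctan2(s['ee_rot'][1],s['ee_rot'][2])))
cv2.imwrite('pics/f2.png',cv2.resize(im[0:225,100:400,::-1],(800,600),interpolation=cv2.INTER_CUBIC))
E
```

```text
clock: 4.95
position: [0.4127, -0.0163, 0.2519]
ee_rot: [0.002, 0.538, 0.843, -0.001]
contact_force: [0.0, 0.8, -0.2]
width: 0.0855
gripper_force: 0.0
clock: 5.45
position: [0.4131, -0.1853, 0.2508]
ee_rot: [0.001, 0.771, 0.637, -0.0]
contact_force: [0.9, 2.1, 0.3]
width: 0.0853
gripper_force: 0.0
clock: 5.65
position: [0.4128, -0.1815, 0.2505]
ee_rot: [-0.0, 0.769, 0.639, 0.0]
contact_force: [0.2, 0.6, 0.7]
width: 0.0853
gripper_force: 0.0
[ 0.41275986 -0.18149994  0.25052883] [-5.69250316e-01  8.72408437e-02  1.74726263e+00  5.98054912e-04
  1.30757039e+00 -3.85943975e-01] 100.5116035617746
```

View pics/f2.png

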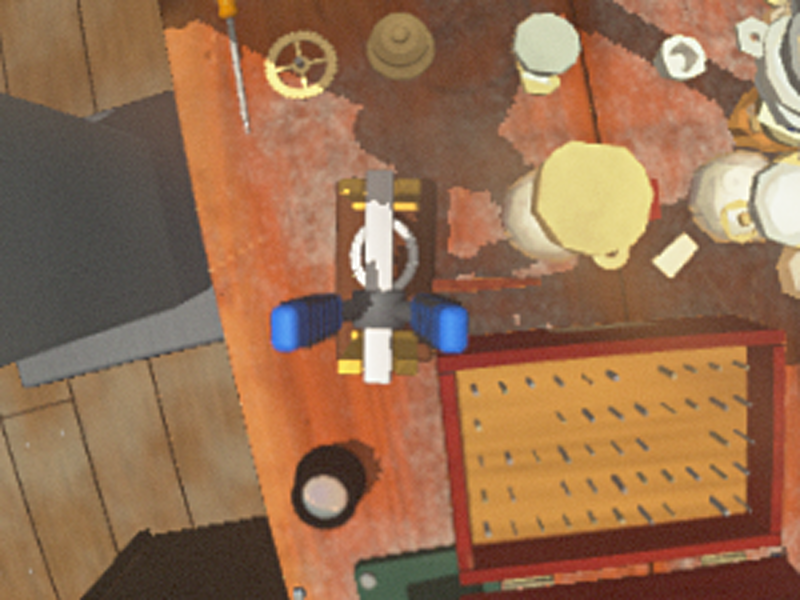

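The pliers sit square in the view. The rest bar runs from (379,172) to (377,382), with handle tops at (287,327) and (453,327). The red box's corner is near (440,355), right next to the right-hand handle.

Run:
```python
from h import *
import pickle
s=pickle.load(open('s3.p','rb'))
f=lambda x,y,z:atz('wrist',100+x*.375-.3,y*.375-.3,z,s)
a,b=f(379.5,172,.08),f(377.5,382,.08);L=b-a
yaw=np.arctan2(-L[1],-L[0]);print('bar',a,b,np.linalg.norm(L),np.degrees(yaw))
u=np.array([np.cos(yaw),np.sin(yaw)]);o=b[:2]+u*.028;o2=a[:2]-u*.052;print('pivot',o,o2)
h=[f(x,327,.15) for x in(287,453)];print('handles',h,sum(h)/2)
print('ring',f(383,257,.0215)[:2],'pred',o+u*.0185)
for z in(.03,.05,.08):print('box corner',z,f(440,355,z))
print('closing yaw',90-100.5)
```

```text
bar [ 0.42078581 -0.07372412  0.08      ] [ 0.40536717 -0.15034704  0.08      ] 0.07815885447589273 78.62245487987127
pivot [ 0.41089082 -0.12289728] [ 0.41052761 -0.12470224]
handles [array([ 0.38846508, -0.11817901,  0.15      ]), array([ 0.43440629, -0.12707408,  0.15      ])] [ 0.41143569 -0.12262654  0.15      ]
ring [ 0.41399917 -0.10551986] pred [ 0.41454037 -0.10476083]
box corner 0.03 [ 0.43062376 -0.1518782   0.03      ]
box corner 0.05 [ 0.43042133 -0.1489477   0.05      ]
box corner 0.08 [ 0.43011769 -0.14455195  0.08      ]
closing yaw -10.5
```

```bash
python3 -m inch '[{"claw":1,"travel":[-0.01,0.29,0],"turn":-0.005},{"claw":1,"travel":[-0.01,0.29,-0.1],"turn":-0.005},{"claw":1,"travel":[-0.01,0.29,-0.25],"turn":-0.005},{"claw":1,"travel":[-0.01,0.29,-0.4],"turn":-0.005},{"claw":1,"travel":[-0.01,0.29,-0.45],"turn":-0.005}]'
python3 -m inch '[{"claw":1,"travel":[0,0,-0.1],"turn":0},{"claw":1,"travel":[0,0,-0.185],"turn":0},{"claw":1,"travel":[0,0,-0.185],"turn":0},{"claw":1,"travel":[0,0,-0.185],"turn":0}]'
python3 - <<'E'
from h import *
s=get_state();im=snap('wrist','g.png');a=snap('side','g_s.png')
print(s['position'],s['contact_force'],s['moment'],2*np.degrees(np.arctan2(s['ee_rot'][1],s['ee_rot'][2])))
w=cv2.resize(im[150:384,100:400],(400,312)); v=cv2.resize(a[140:257,260:410],(400,312),interpolation=cv2.INTER_CUBIC)
cv2.imwrite('pics/g2.png',np.hstack([w,v])[:,:,::-1])
E
```

```text
clock: 6.2
position: [0.4091, -0.1227, 0.1583]
ee_rot: [-0.002, 0.774, 0.633, -0.001]
contact_force: [-0.1, 0.1, -0.9]
width: 0.0854
gripper_force: 0.0
clock: 6.6
position: [0.4115, -0.1248, 0.124]
ee_rot: [0.0, 0.775, 0.632, 0.0]
contact_force: [0.5, 0.2, 0.2]
width: 0.0851
gripper_force: 0.0
[ 0.41152804 -0.12482588  0.12404819] [0.478613   0.24892991 0.20790886] [-0.02774317 -0.02994805  0.03072579] 101.57745899221605
```

View pics/g2.png

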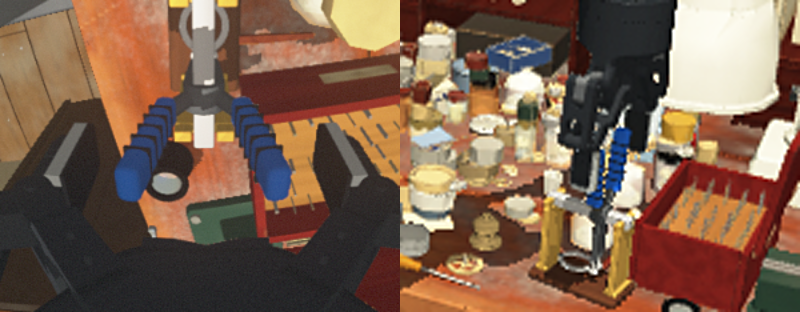

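The handles at (130,170) and (275,170) are centred between the open pads, so I'm squeezing.

```bash
python3 -m inch '[{"claw":0.1,"travel":[0,0,0],"turn":0},{"claw":-0.2,"travel":[0,0,0],"turn":0},{"claw":-0.6,"travel":[0,0,0],"turn":0},{"claw":-1,"travel":[0,0,0],"turn":0},{"claw":-1,"travel":[0,0,0],"turn":0}]' 60
python3 -m inch '[{"claw":-1,"travel":[0,0,0],"turn":0},{"claw":-1,"travel":[0,0,0],"turn":0},{"claw":-1,"travel":[0,0,0.05],"turn":0},{"claw":-1,"travel":[0,0,0.1],"turn":0},{"claw":-1,"travel":[0,0,0.15],"turn":0}]'
python3 -m inch '[{"claw":-1,"travel":[0,0,0.1],"turn":0},{"claw":-1,"travel":[0,0,0.2],"turn":0},{"claw":-1,"travel":[0,0,0.35],"turn":0},{"claw":-1,"travel":[0,0,0.5],"turn":0},{"claw":-1,"travel":[0,0,0.5],"turn":0}]'
```

```text
clock: 7.2
position: [0.4109, -0.1253, 0.1253]
ee_rot: [0.0, 0.775, 0.632, -0.0]
contact_force: [-4.0, 1.9, 16.3]
width: 0.0337
gripper_force: 59.4
clock: 7.7
position: [0.411, -0.125, 0.154]
ee_rot: [0.0, 0.775, 0.632, 0.0]
contact_force: [-0.5, -0.5, -2.9]
width: 0.0333
gripper_force: 61.1
clock: 8.2
position: [0.4135, -0.1262, 0.2576]
ee_rot: [0.004, 0.775, 0.632, 0.002]
contact_force: [0.1, 0.3, -2.0]
width: 0.0332
gripper_force: 61.1
```

```bash
python3 -m inch '[{"claw":-1,"travel":[0,0.12,0],"turn":0},{"claw":-1,"travel":[0,0.3,0],"turn":0},{"claw":-1,"travel":[0,0.5,0],"turn":0},{"claw":-1,"travel":[0,0.7,0],"turn":0},{"claw":-1,"travel":[0,0.9,0],"turn":0}]'
python3 -m inch '[{"claw":-1,"travel":[0,0.2,0],"turn":0},{"claw":-1,"travel":[0,0.4,0],"turn":0},{"claw":-1,"travel":[0,0.6,0],"turn":0},{"claw":-1,"travel":[0,0.75,0],"turn":0},{"claw":-1,"travel":[0,0.85,0],"turn":0}]'
python3 -m inch '[{"claw":-1,"travel":[0,0,0],"turn":0},{"claw":-1,"travel":[0,0,0],"turn":0}]'
python3 - <<'E'
from h import *
import pickle
s=get_state();pickle.dump(s,open('s5.p','wb'));im=snap('wrist','k.png');b=snap('side','k_s.png');a=snap('scene','k_a.png')
print(s['position'],s['qpos'],2*np.degrees(np.arctan2(s['ee_rot'][1],s['ee_rot'][2])))
w=cv2.resize(im[80:280,120:387],(800,600),interpolation=cv2.INTER_CUBIC)
cv2.imwrite('pics/k2.png',w[:,:,::-1])
v=lambda i,x,y:cv2.resize(i[y:y+150,x:x+100],(400,600),interpolation=cv2.INTER_CUBIC)
cv2.imwrite('pics/k3.png',np.hstack([v(a,155,65),v(b,130,75)])[:,:,::-1])
E
```

```text
clock: 8.7
position: [0.4102, 0.0564, 0.2526]
ee_rot: [-0.0, 0.775, 0.631, -0.0]
contact_force: [-0.0, -0.5, -2.0]
width: 0.0329
gripper_force: 61.1
clock: 9.2
position: [0.4101, 0.2271, 0.2523]
ee_rot: [-0.001, 0.775, 0.632, -0.001]
contact_force: [0.7, 0.4, -2.1]
width: 0.0335
gripper_force: 61.1
clock: 9.4
position: [0.4104, 0.2247, 0.2525]
ee_rot: [0.0, 0.775, 0.632, -0.001]
contact_force: [0.4, -0.1, -1.6]
width: 0.0331
gripper_force: 61.1
[0.41035509 0.22471861 0.25247479] [ 3.52747763e-01  1.13239348e-01  1.71211262e+00 -8.56417914e-04
  1.31841588e+00  5.54981112e-01] 101.5748126717482
```

View pics/k2.png

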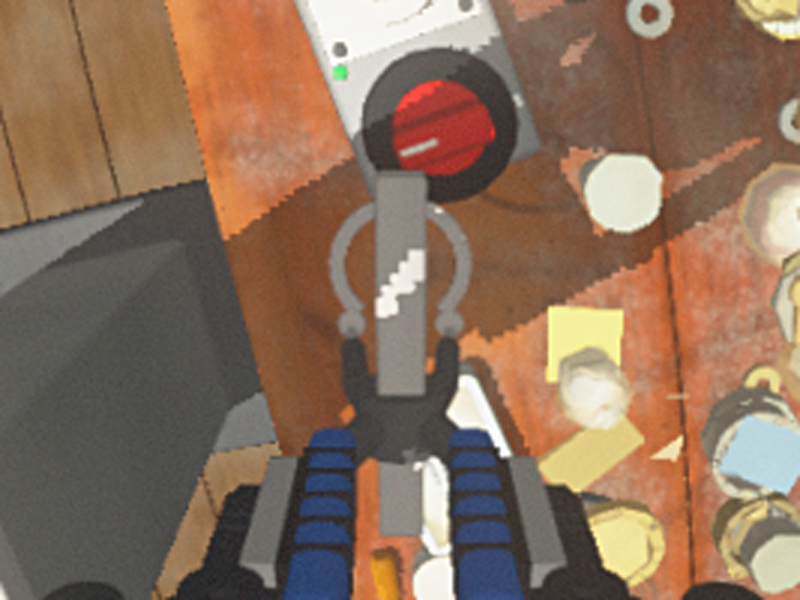

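View pics/k3.png

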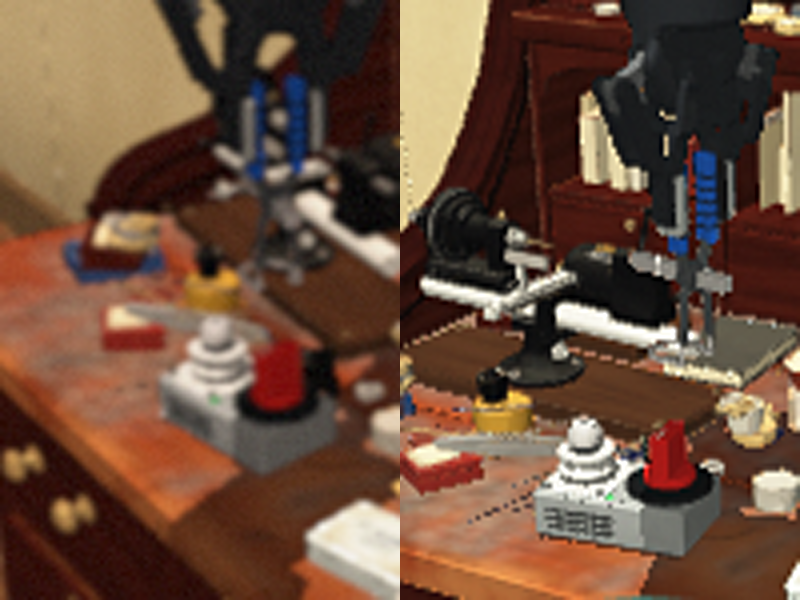

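The ring is spread in the grip. In the wrist crop (3x, offset 120,80) its centre is at about (400,264) and the knob at (441,125); the knob's bar lies along the drive's width.

Run:
```python
from h import *
import pickle
s=pickle.load(open('s5.p','rb'))
f=lambda x,y,z:atz('wrist',120+x/3-.33,80+y/3-.33,z,s)
for z in(.1455,.1475,.1495):
    c=f(400,264,z);print('ring',z,c,c-s['position'],'dia',np.linalg.norm(f(471,264,z)-f(329,264,z)))
print('knob',f(441,125,.06))
a,b=f(400,157,.09*0+.08),f(437,142,.08);d=b-a;print(np.degrees(np.arctan2(d[1],d[0])))
```

```text
ring 0.1455 [0.4132495  0.24481234 0.1455    ] [ 0.00289442  0.02009373 -0.10697479] dia 0.037768695069841755
ring 0.1475 [0.41336487 0.24533419 0.1475    ] [ 0.00300978  0.02061558 -0.10497479] dia 0.03743866691467572
ring 0.1495 [0.41348023 0.24585604 0.1495    ] [ 0.00312514  0.02113743 -0.10297479] dia 0.03710863875950962
knob [0.43268642 0.26939652 0.06      ]
10.92986097979942
```

```bash
python3 -m inch '[{"claw":-1,"travel":[0.02,0.2,0],"turn":0},{"claw":-1,"travel":[0.045,0.35,-0.05],"turn":0},{"claw":-1,"travel":[0.045,0.415,-0.15],"turn":0},{"claw":-1,"travel":[0.045,0.415,-0.26],"turn":0},{"claw":-1,"travel":[0.045,0.415,-0.26],"turn":0}]'
python3 -m inch '[{"claw":-1,"travel":[0,0,0],"turn":0},{"claw":-1,"travel":[0,0,0],"turn":0},{"claw":-1,"travel":[0,0,0],"turn":0}]'
python3 - <<'E'
from h import *
import pickle
s=get_state();pickle.dump(s,open('s6.p','wb'));im=snap('wrist','m.png');b=snap('side','m_s.png');a=snap('scene','m_a.png')
print(s['position'],s['contact_force'])
w=cv2.resize(im[130:230,200:300],(600,600),interpolation=cv2.INTER_CUBIC)
v=lambda i,x,y:cv2.resize(i[y:y+75,x:x+50],(200,300),interpolation=cv2.INTER_CUBIC)
cv2.imwrite('pics/m2.png',np.hstack([w,np.vstack([v(a,185,100),v(b,150,130)])])[:,:,::-1])
E
```

```text
clock: 10.05
position: [0.4182, 0.3063, 0.1985]
ee_rot: [-0.0, 0.775, 0.631, -0.004]
contact_force: [-1.3, -0.8, -2.2]
width: 0.0337
gripper_force: 61.1
clock: 10.35
position: [0.4209, 0.3078, 0.2027]
ee_rot: [0.0, 0.776, 0.631, 0.001]
contact_force: [0.4, -0.6, -2.1]
width: 0.0333
gripper_force: 61.1
[0.42086209 0.30784729 0.20270069] [ 0.35653644 -0.60801776 -2.07273848]
```

View pics/m2.png

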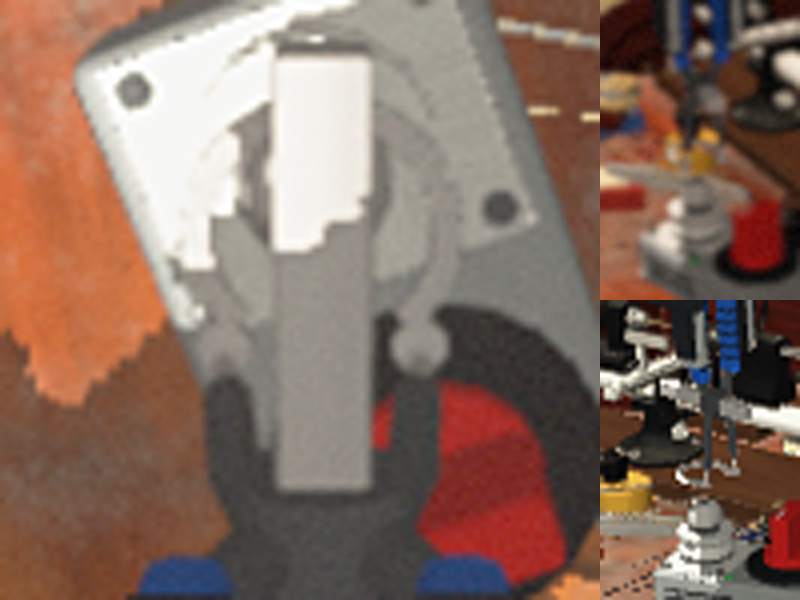

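The wrist crop (6x, offset 200,130) shows the spread ring, outer edges at x≈188..462, hanging over the shaft. The dark shaft flanks are at x≈237 and 388. In the side view the ring, at (174,174), stands above the shaft top at (176,181). My picture budget is spent, so from here I check with numbers and force.

Run:
```python
from h import *
import pickle
from scipy.optimize import fsolve
s=pickle.load(open('s6.p','rb'))
def proj(P):
    g=lambda p:atz('wrist',p[0],p[1],P[2],s)[:2]-P[:2]
    p=fsolve(g,[254,150]); return (p-np.array([200,130]))*6+2.5
c=np.array([.4232,.3279])
u=np.array([np.cos(np.radians(-11.5)),np.sin(np.radians(-11.5))]);v=np.array([-u[1],u[0]])
for z,r in((.076,.008),(.070,.012),(.056,.02)):
    print(z,[np.round(proj(np.r_[c+d*r,z])).tolist() for d in(-u,u,-v,v)])
rc=s['position'][:2]+[.003,.0203]; z=s['position'][2]-.105
print('ring',z,[np.round(proj(np.r_[rc+d*.0185,z])).tolist() for d in(-u,u,-v,v)])
print('side ring',atz('side',173.75,173.75,z),'side shaft',atz('side',176.3,180.8,.076), rc)
b=cv2.imread('pics/m.png')
for y in (128,145,165,200):
    print(y,cv2.cvtColor(b,cv2.COLOR_BGR2GRAY)[130+y//6,228:282].tolist())
```

```text
0.076 [[258.0, 197.0], [370.0, 197.0], [314.0, 251.0], [314.0, 142.0]]
0.07 [[232.0, 188.0], [396.0, 187.0], [315.0, 266.0], [314.0, 107.0]]
0.056 [[185.0, 167.0], [444.0, 166.0], [315.0, 290.0], [314.0, 38.0]]
ring 0.09770069261798207 [[178.0, 234.0], [458.0, 233.0], [318.0, 366.0], [317.0, 95.0]]
side ring [0.4185471  0.33180324 0.09770069] side shaft [0.42250224 0.32795146 0.076     ] [0.42386209 0.32814729]
128 [247, 247, 247, 247, 247, 247, 247, 248, 247, 230, 169, 143, 139, 148, 147, 143, 140, 198, 247, 246, 244, 243, 243, 242, 242, 241, 240, 238, 238, 235, 235, 236, 233, 202, 151, 145, 145, 144, 145, 145, 145, 140, 146, 156, 161, 160, 161, 157, 157, 157, 156, 155, 156, 157]
145 [247, 247, 247, 247, 247, 247, 240, 239, 245, 245, 246, 233, 150, 139, 132, 130, 126, 195, 246, 246, 244, 244, 243, 242, 242, 242, 240, 239, 236, 236, 233, 236, 233, 201, 137, 117, 128, 143, 145, 145, 147, 147, 145, 138, 144, 152, 160, 162, 160, 159, 157, 161, 161, 160]
165 [247, 247, 247, 247, 245, 244, 243, 243, 242, 243, 234, 195, 149, 126, 124, 140, 191, 235, 243, 245, 244, 243, 242, 242, 243, 241, 239, 239, 237, 236, 234, 235, 234, 202, 134, 118, 126, 146, 160, 151, 145, 144, 151, 144, 140, 141, 147, 158, 158, 154, 154, 160, 158, 160]
200 [247, 247, 246, 245, 243, 242, 240, 242, 246, 250, 248, 167, 160, 158, 127, 133, 142, 202, 245, 245, 244, 243, 243, 243, 242, 241, 239, 239, 239, 237, 237, 212, 150, 129, 118, 117, 114, 144, 165, 157, 153, 155, 160, 158, 149, 143, 145, 143, 137, 150, 157, 158, 130, 91]
```

```bash
python3 -m inch '[{"claw":-1,"travel":[-0.006,0,0],"turn":0},{"claw":-1,"travel":[-0.006,0,-0.04],"turn":0},{"claw":-1,"travel":[-0.006,0,-0.08],"turn":0},{"claw":-1,"travel":[-0.006,0,-0.08],"turn":0},{"claw":-1,"travel":[-0.006,0,-0.08],"turn":0}]'
python3 -m inch '[{"claw":-1,"travel":[0,0,-0.015],"turn":0},{"claw":-1,"travel":[0,0,-0.03],"turn":0},{"claw":-1,"travel":[0,0,-0.03],"turn":0},{"claw":-1,"travel":[0,0,-0.03],"turn":0}]'
```

```text
clock: 11.0
position: [0.4185, 0.3079, 0.1847]
ee_rot: [-0.0, 0.775, 0.632, -0.001]
contact_force: [0.5, 0.8, -2.0]
width: 0.0328
gripper_force: 61.1
clock: 11.4
position: [0.4188, 0.308, 0.1792]
ee_rot: [0.0, 0.775, 0.632, -0.0]
contact_force: [-0.3, 0.6, -1.8]
width: 0.0334
gripper_force: 61.1
```

```bash
python3 -m inch '[{"claw":-1,"travel":[0,0,-0.01],"turn":0},{"claw":-1,"travel":[0,0,-0.02],"turn":0},{"claw":-1,"travel":[0,0,-0.03],"turn":0},{"claw":-1,"travel":[0,0,-0.03],"turn":0}]'
python3 -m inch '[{"claw":-1,"travel":[0,0,-0.01],"turn":0},{"claw":-1,"travel":[0,0,-0.02],"turn":0},{"claw":-1,"travel":[0,0,-0.03],"turn":0},{"claw":-1,"travel":[0,0,-0.03],"turn":0}]'
python3 -c "
from h import *
for i in range(4):
    s=get_state();print(s['position'],s['contact_force'],s['moment']);imaging.get_image('side')"
```

```text
clock: 11.8
position: [0.4186, 0.3079, 0.1729]
ee_rot: [-0.0, 0.775, 0.632, -0.0]
contact_force: [-0.7, 0.7, -2.8]
width: 0.0334
gripper_force: 61.1
clock: 12.2
position: [0.4186, 0.3079, 0.167]
ee_rot: [-0.0, 0.775, 0.632, -0.0]
contact_force: [-0.1, -0.4, -2.8]
width: 0.0334
gripper_force: 61.1
[0.41859154 0.30788402 0.16695297] [-0.14895488 -0.43236616 -2.75128145] [-0.05493447 -0.0146612   0.07623994]
[0.41872424 0.30792567 0.16712583] [ 0.55500525 -0.10590934 -1.95830986] [-0.02977403 -0.01299405  0.04636945]
[0.41880457 0.30797195 0.16725412] [ 0.01922563 -0.19722915 -1.56986471] [-0.02967189 -0.00600452 -0.03154507]
[0.4188687  0.30801603 0.16732866] [-0.14244548  0.6240583  -1.97961671] [ 0.03097763  0.09145141 -0.01273617]
```

```bash
python3 -m inch '[{"claw":-1,"travel":[0,0,-0.006],"turn":0},{"claw":-1,"travel":[0,0,-0.012],"turn":0},{"claw":-1,"travel":[0,0,-0.012],"turn":0},{"claw":-1,"travel":[0,0,-0.012],"turn":0},{"claw":-1,"travel":[0,0,-0.012],"turn":0}]'
python3 - <<'E'
from h import *
ps=[]
for i in range(4):
    s=get_state();ps.append(np.r_[s['position'],s['contact_force']]);im=imaging.get_image('side')
print(np.round(ps,4).tolist())
a=imaging.get_image('scene');cv2.imwrite('pics/z.png',a[:,:,::-1])
w=imaging.get_image('wrist');g=cv2.cvtColor(w,cv2.COLOR_RGB2GRAY);cv2.imwrite('pics/zw.png',w[:,:,::-1])
for r in(158,162,166,170):print(r,g[r,228:282].tolist())
# blue handles: tilt check in side view
for n,i in(('side',im),('scene',a)):
    h=i.astype(int);m=((h[:,:,2]>h[:,:,0]+60)&(h[:,:,2]>h[:,:,1]+40)).astype(np.uint8)
    m[:, :150]=0;m[:,260:]=0
    k,l,st,ct=cv2.connectedComponentsWithStats(m)
    print(n,[(st[j].tolist(),ct[j].round(1).tolist()) for j in range(1,k) if st[j,4]>15])
E
```

```text
clock: 12.9
position: [0.4189, 0.308, 0.1649]
ee_rot: [0.0, 0.775, 0.632, 0.0]
contact_force: [-0.0, 0.6, -2.1]
width: 0.0334
gripper_force: 61.1
[[0.4189, 0.308, 0.1649, -0.0489, 0.5795, -2.0735], [0.4189, 0.308, 0.165, 0.4968, -0.1839, -0.7873], [0.4189, 0.308, 0.165, -0.6933, -0.509, -1.5342], [0.4188, 0.308, 0.1649, 0.2707, 0.1783, -2.034]]
158 [247, 247, 247, 247, 245, 246, 245, 245, 246, 235, 211, 234, 247, 250, 253, 253, 161, 213, 249, 247, 246, 246, 245, 245, 244, 244, 244, 242, 241, 241, 240, 240, 239, 209, 139, 125, 134, 147, 166, 165, 162, 166, 158, 156, 151, 152, 159, 170, 166, 166, 165, 168, 168, 170]
162 [247, 247, 247, 247, 245, 245, 245, 232, 237, 250, 248, 249, 253, 241, 139, 124, 131, 216, 249, 247, 246, 245, 245, 245, 245, 245, 246, 246, 245, 246, 240, 227, 219, 184, 142, 137, 135, 134, 129, 128, 148, 163, 153, 145, 152, 156, 151, 154, 155, 159, 165, 168, 167, 166]
166 [247, 247, 242, 242, 244, 248, 241, 160, 221, 252, 251, 254, 186, 125, 133, 129, 133, 216, 249, 247, 245, 246, 246, 249, 252, 239, 159, 151, 153, 152, 151, 152, 149, 145, 139, 143, 139, 137, 132, 129, 127, 144, 158, 148, 144, 156, 152, 148, 141, 159, 169, 169, 170, 169]
170 [247, 246, 243, 245, 244, 246, 237, 158, 167, 245, 255, 254, 139, 124, 132, 132, 135, 210, 250, 249, 250, 253, 239, 160, 153, 156, 153, 154, 155, 154, 156, 151, 149, 137, 152, 160, 155, 139, 131, 129, 125, 132, 159, 147, 141, 154, 151, 153, 150, 164, 172, 169, 164, 162]
side [([179, 141, 6, 8, 36], [181.4, 144.4]), ([180, 150, 5, 12, 43], [182.1, 155.1]), ([173, 161, 5, 4, 16], [175.1, 162.3])]
scene [([213, 108, 3, 17, 38], [214.2, 115.4])]
```

```bash
python3 -c "
from rig import ticket;print(ticket.sign_off())"
```

```text
the job is handed in; nothing more can be done
None
```

I turned the knob anticlockwise to its end stop and handed the job in with the pliers held upright, handles squeezed and the spread ring round the groove; the sign-off gave no verdict, and I judged the final ring position from pose, force and pixel readings after using up my ten pictures.

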